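# Tug-test breakers on a rail and reject the loose one

### The job

Three circuit breakers have been clipped onto the rail of the tilted panel; tug-test them one after the other from left to right as the robot sees them: pull each outward from the panel with a force that rises slowly to 15 N, never more than 20 N, and hold it a moment. A breaker that holds stays on the rail where it is, let go and fully back; the one that comes away has a broken clip and is set down gently, not dropped, in the red bin. Leave everything else where it stands.

Things in the scene. Friction and masses are not known exactly. Their poses are not given: they have to be found in the camera images.
- panel: aluminium plate 300 mm wide x 290 on a stand, leaning back 30 deg to face the robot and up. A level steel rail 35 mm wide crosses it, breakers ~70 mm apart on it; grey ducts 43 mm wide, middles 105 mm below and above the rail along the slope, covers 36 mm out from the rail's face. Origin: on the table under mid-rail (its face 115.5 mm up); z up, x away from the robot, y along the rail to the robot's left
- breaker_1_mid (a point): light-grey 3-pole breaker, blue toggle, ~0.3 kg: body 90 (up slope) x 53 (along rail) x 50 mm, raised nose 45 x 53 x 32 mm mid-front, to grip across its 45 mm. Point: its centre, 33 mm out from the rail's face; farther out: shoulders beside the nose 9 mm, nose front 41, toggle 51; back 41 mm behind. Axes: z out from the panel (pull this way; 30 deg from vertical, towards the robot), x up slope, y along rail
- clip_1: rail clip hidden behind breaker_1 and moving with it; origin mid-back of the breaker, on the rail's face, axes as the breaker's. A sound clip gives a few mm, ever harder, under 10 to 20 N and springs back; a broken one clings weakly, then lets go within a few mm at under 11 N
- breaker_2_mid (a point): light-grey 3-pole breaker, blue toggle, ~0.3 kg: body 90 (up slope) x 53 (along rail) x 50 mm, raised nose 45 x 53 x 32 mm mid-front, to grip across its 45 mm. Point: its centre, 33 mm out from the rail's face; farther out: shoulders beside the nose 9 mm, nose front 41, toggle 51; back 41 mm behind. Axes: z out from the panel (pull this way; 30 deg from vertical, towards the robot), x up slope, y along rail
- clip_2: rail clip hidden behind breaker_2 and moving with it; origin mid-back of the breaker, on the rail's face, axes as the breaker's. A sound clip gives a few mm, ever harder, under 10 to 20 N and springs back; a broken one clings weakly, then lets go within a few mm at under 11 N
- breaker_3_mid (a point): light-grey 3-pole breaker, blue toggle, ~0.3 kg: body 90 (up slope) x 53 (along rail) x 50 mm, raised nose 45 x 53 x 32 mm mid-front, to grip across its 45 mm. Point: its centre, 33 mm out from the rail's face; farther out: shoulders beside the nose 9 mm, nose front 41, toggle 51; back 41 mm behind. Axes: z out from the panel (pull this way; 30 deg from vertical, towards the robot), x up slope, y along rail
- clip_3: rail clip hidden behind breaker_3 and moving with it; origin mid-back of the breaker, on the rail's face, axes as the breaker's. A sound clip gives a few mm, ever harder, under 10 to 20 N and springs back; a broken one clings weakly, then lets go within a few mm at under 11 N
- reject_bin: red open bin 190 mm (x) x 150 mm (y) x 50 mm high, walls and floor 4 mm; origin under its centre on the table, z up; stands left or right of the panel
- marker_tray: black divided tray 190 x 150 x 35 mm with yellow markers, on the other side of the panel from the bin; origin under its centre. Leave alone
- screwdriver: screwdriver with yellow handle, 200 mm long, lying on the table between robot and panel; origin under its middle. Leave alone
- end_clamps: small brown carton 50 x 60 x 30 mm on the table between robot and panel; origin under its centre. Leave alone
Mind the look-alikes: they are no part of the job. Leave any black or orange look-alike of the part that bears breaker_1_mid alone.

How it is judged:
By the outcome, as a careful person would: the job done as asked, in the order asked, and still so for the second after the job is handed in, with the robot touching nothing.
It also fails if it takes over 72 s, if anything falls off the work surface, if the arm or the gripper's body presses on something with over 40 N, if the wrist force passes 120 N, or if a joint passes its speed limit or range.

### The arm

A 6-joint arm with a two-finger parallel gripper is mounted at the origin on the work surface. World frame = base frame: x ahead of the robot, y to its left, z up, the work surface at z = 0. Lengths are in m, angles in rad, forces in N, time in s.
With the tool pointing down it reaches from about 0.35 to 0.85 m from the base axis. Payload 8.1 kg.
Tool frame: the origin (TCP) lies at the very end of the fingers, on their centre line; the grasp point (between the pads) lies 19 mm behind it; x points along the fingers, y is the direction in which the jaws open and shut, and the axes are right-handed (so a half turn about x gives the same grasp; the last joint's range is limited). The gripper opens to 93 mm and grips with 3 to 60 N. Pads are 15 mm wide; open, the fingers measure 128 mm over their backs; the gripper's body (75 mm by 188 mm) begins 65 mm behind the grasp point.
Start: joints at [-1.384, 0.13, 1.488, -0, 1.523, -0.085], TCP at [0.161, -0.578, 0.219] pointing down, gripper open.
Joint ranges: [-2.96, 2.96], [-0.89, 2.26], [0.02, 2.5], [-1.34, 4.48], [0, 2.73], [-2.66, 2.66]. Speed limits (rad/s): [2.39, 2.39, 2.79, 3.14, 3.14, 3.14].

### API

Orientations are given as a rotation vector (axis times angle).
In Python, from plant import * gives the robot as it stands. The module is installed in compiled form; this text tells all that it offers.
- The arm moves only by the tool apply_moves, never from a script. Its argument "series" is a list of rows, each an object with "jaw": the gripper's target within -1 to 1 (shut at 1, half-way at 0, fully open at -1); "linear": the shift along the tool's x, y, z normalised to -1 to 1, where 1 is 0.6 m, a list of three; "roll": the turn about the tool's x normalised to -1 to 1, where 1 is 30 degrees. A call has 1 to 20 rows; each row is the pose to reach, as a shift and turn from the pose measured when the call began, along the tool's axes at that moment; what a row does not reach only later rows make up. A row lasts 1/8 s, in which the tool goes at most 62.5 mm and 10.7 degrees, less where a joint would pass 70% of its speed; a pose out of reach is approached as far as the arm can. A call with a number of a shift or a turn outside -1 to 1 is refused whole. A call with a gripper value outside its range is refused whole. The fingers move at their own pace and stop on an object; "force" is the grip in N (left out, the last holds). Time passes only in rows, so rows that repeat a pose let the fingers close. It gives the time, the measured TCP pose, the force and the opening at its end, in the units of the state.
- read_state(): the state, without advancing time (a new reading comes with each control period).
- read_camera(name): name is "scene" or "top" or "wrist"; returns a dict with "pixels" (384x512x3 uint8, blue, green, red), "intrinsics" (3x3 intrinsics, pixels), "D" ([k1, k2, p1, p2, k3] as OpenCV has them; the pictures are not rectified), "rvec" (rotation vector, rad) and "tvec" (3), from world to camera coordinates, as OpenCV has them; the wrist camera has in their place "tool_from_camera" (4x4, takes a point from camera to tool coordinates, whose origin is the TCP and whose axes are the tool frame's). Camera axes: x right, y down, z forward; pixel columns grow to the right and rows downward; lengths in m; the calibration is good to about 2 mm. A picture is of the moment at which its call begins: read the wrist's pose just before it. There is no depth.
- close_job(): hands the job in, once; it reports no verdict.
The state is a dict: "t": time; "q": joint angles; "dq": joint speeds; "joint_torque": joint torques, N m; "tool_pos": TCP position; "orientation": TCP orientation; "force": force on the tool from outside, world axes, zero at the start; "wrist_torque": the same for the moment, N m; "opening": finger opening in m.
Only numpy, scipy, OpenCV 4.12 (cv2) and the standard library are available. Lean on these libraries where they do the work, as an engineer would, in place of code of your own. Each camera call takes 0.05 s, during which the arm holds its last target. There are 200 camera calls.

## Working session

There is one attempt and no reset: what is moved stays moved. The work goes in short steps, Python scripts to look and compute and a tool call to move; the robot and the scene stay as the last step left them, time stands still between calls to the robot, and variables do not carry over. Pictures are saved under pics/ and viewed, about 8 in all and at most 12, crops included, and the job is handed in when it is done.

Besides the shell and the picture viewer there is one more tool, called after "Request:" as name([rows], argument=value, ...), one row to a line, values as JSON. apply_moves: Moves the arm, as the interface text tells. Its arguments: {"type":"object","properties":{"series":{"type":"array"},"force":{"type":"number"}},"required":["series"]}

```bash
mkdir -p pics; python3 - <<'E'
from plant import *
import cv2,numpy as np
s=read_state();print(s)
for n in ("scene","top"):
    c=read_camera(n);cv2.imwrite(f"pics/{n}0.png",c["pixels"]);np.save(f"{n}0.npy",c,allow_pickle=True)
    print(n,c["intrinsics"],c["D"],c["rvec"],c["tvec"])
c=read_camera("wrist");print(c["tool_from_camera"],c["intrinsics"])
a=cv2.imread("pics/scene0.png");b=cv2.imread("pics/top0.png")
E
```

```text
{'t': 0.0, 'q': array([-1.38436376e+00,  1.31140144e-01,  1.48928571e+00, -1.36113655e-05,
        1.52297570e+00, -8.54113451e-02]), 'dq': array([ 7.35219310e-05,  1.00317521e-04,  1.89298162e-04, -5.67198003e-04,
       -6.87170748e-04,  5.80000249e-05]), 'joint_torque': array([ 2.54626693e-04, -5.59837246e+01, -4.91758955e+01,  7.67670712e-02,
        3.51857662e-02, -1.39474241e-04]), 'tool_pos': array([ 0.1610098 , -0.57740668,  0.21759646]), 'orientation': array([ 2.07670804,  0.28592992, -2.07692794]), 'force': array([-0.86107682,  0.85331608,  0.25352297]), 'wrist_torque': array([-0.0047013 ,  0.02933377, -0.00895707]), 'opening': 0.0930300896738071}
scene [[392.38799153   0.         258.83986726]
 [  0.         392.38799153 185.25777063]
 [  0.           0.           1.        ]] [-0.05359544  0.          0.          0.          0.        ] [ 1.91593904  1.68401618 -0.60713468] [-0.06106609 -0.30476352  1.33880184]
top [[347.29179832   0.         255.30262846]
 [  0.         347.29179832 191.95048708]
 [  0.           0.           1.        ]] [0.03527208 0.         0.         0.         0.        ] [ 2.14379815 -2.0904089   0.19458061] [-0.00290222  0.5053354   0.83987667]
[[-8.53971581e-04 -2.90332559e-01  9.56925429e-01 -1.65339886e-01]
 [ 9.99999635e-01 -2.57424827e-04  8.14308448e-04  5.98710593e-04]
 [ 9.91610723e-06  9.56925775e-01  2.90332673e-01 -8.08348897e-02]
 [ 0.00000000e+00  0.00000000e+00  0.00000000e+00  1.00000000e+00]] [[274.33959631   0.         258.87639808]
 [  0.         274.33959631 190.57341371]
 [  0.           0.           1.        ]]
```

View pics/scene0.png

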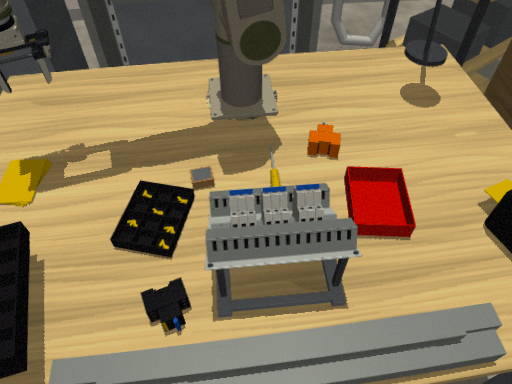

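View pics/top0.png

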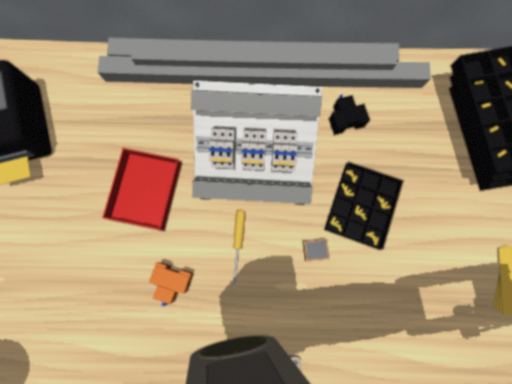

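The top view (image up = +x, image left = +y) shows three light-grey breakers with blue toggles on the panel at about (221,148), (253,150) and (284,150). The red bin is at (143,189), on the robot's left. The orange look-alike at (169,281) and the black one at (349,114) are off the rail and stay alone. Next I'll enlarge the panel and measure.

```bash
cat > h.py <<'E'
import cv2,numpy as np
from scipy.spatial.transform import Rotation as R
def ray(c,uv):
    uv=np.array(uv,float).reshape(-1,1,2)
    p=cv2.undistortPoints(uv,c["intrinsics"],np.array(c["D"])).reshape(-1,2)
    d=np.c_[p,np.ones(len(p))]
    M=cv2.Rodrigues(np.array(c["rvec"]))[0]; t=np.array(c["tvec"]).ravel()
    return -M.T@t, d@M
def onplane(c,uv,n,d):
    o,D=ray(c,uv); n=np.array(n,float)
    return o+D*((d-n@o)/(D@n))[:,None]
def blobs(m,amin=8):
    n,l,s,ce=cv2.connectedComponentsWithStats(m.astype(np.uint8))
    return [(ce[i].round(1).tolist(),s[i].tolist()) for i in range(1,n) if s[i,4]>=amin]
def wristcam(c,st):
    T=np.eye(4);T[:3,:3]=R.from_rotvec(st["orientation"]).as_matrix();T[:3,3]=st["tool_pos"]
    C=np.linalg.inv(T@np.array(c["tool_from_camera"]))
    c["rvec"]=cv2.Rodrigues(C[:3,:3])[0];c["tvec"]=C[:3,3];return c
E
python3 - <<'E'
from h import *
t=np.load("top0.npy",allow_pickle=True).item();s=np.load("scene0.npy",allow_pickle=True).item()
for n,c in(("top",t),("scene",s)):
    h=cv2.cvtColor(c["pixels"],cv2.COLOR_BGR2HSV)
    print(n,"blue",blobs((abs(h[...,0].astype(int)-112)<12)&(h[...,1]>120)&(h[...,2]>60)))
    m=((h[...,0]<4)|(h[...,0]>176))&(h[...,1]>150)&(h[...,2]>60)
    b=max(blobs(m),key=lambda b:b[1][4]);print("red",b)
    cs,_=cv2.findContours(m.astype(np.uint8),0,2);k=max(cs,key=cv2.contourArea)
    r=cv2.minAreaRect(k);bx=cv2.boxPoints(r);print(bx.round(1).tolist())
    if n=="top":
        P=onplane(c,bx,[0,0,1],0.05);print("rim",P.round(3).tolist(),P.mean(0).round(3),[np.linalg.norm(P[i]-P[i-1]).round(3) for i in range(4)])
        w=(h[...,1]<40)&(h[...,2]>0);
cv2.imwrite("pics/crop1.png",cv2.resize(t["pixels"][72:212,182:332],None,fx=5,fy=4.28 and 4.28,interpolation=cv2.INTER_CUBIC)[:600])
E
```

```text
top blue [([220.2, 149.7], [210, 148, 21, 5, 63]), ([252.9, 151.6], [243, 150, 21, 5, 64]), ([285.3, 153.1], [275, 151, 21, 6, 61])]
red ([142.2, 189.0], [104, 149, 76, 80, 4253])
[[103.30000305175781, 216.60000610351562], [121.9000015258789, 145.39999389648438], [180.60000610351562, 160.6999969482422], [162.0, 231.89999389648438]]
rim [[0.433, 0.389, 0.05], [0.62, 0.362, 0.05], [0.583, 0.206, 0.05], [0.398, 0.24, 0.05]] [0.508 0.299 0.05 ] [np.float64(0.154), np.float64(0.19), np.float64(0.16), np.float64(0.188)]
scene blue [([307.5, 186.6], [296, 184, 23, 6, 104]), ([273.6, 189.1], [263, 187, 23, 6, 102]), ([240.9, 191.6], [229, 189, 24, 6, 108]), ([176.6, 323.3], [173, 317, 8, 14, 62])]
red ([378.6, 201.3], [345, 167, 70, 70, 4007])
[[345.0, 167.0], [414.0, 167.0], [414.0, 236.0], [345.0, 236.0]]
```

View pics/crop1.png

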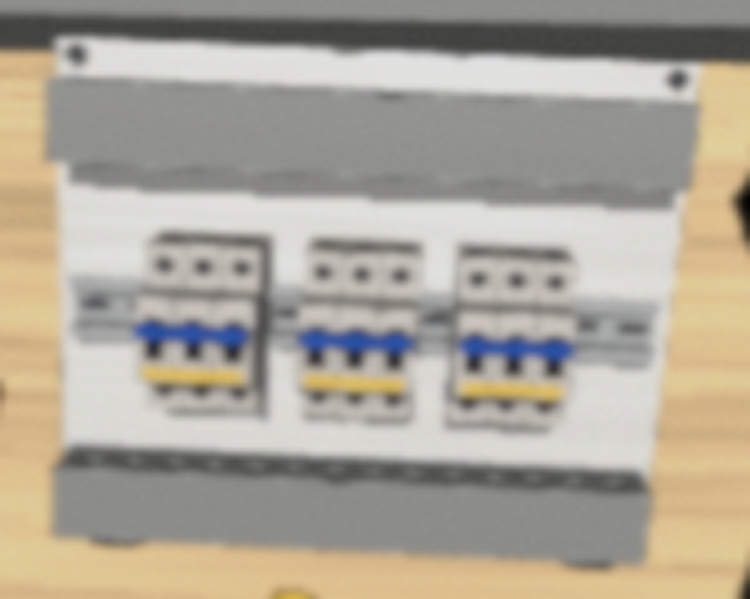

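The crop confirms three light-grey breakers with blue toggles on the rail, left to right at crop x ≈ 195, 355 and 515. The rail's mid-line runs from about (90,312) to (630,335) in the crop. Next I'll triangulate the toggles and cast the rail line onto its known height.

```bash
python3 - <<'E'
from h import *
t=np.load("top0.npy",allow_pickle=True).item();s=np.load("scene0.npy",allow_pickle=True).item()
def tri(a,b):
    o1,d1=ray(t,a);o2,d2=ray(s,b);d1=d1[0];d2=d2[0]
    k=np.linalg.lstsq(np.c_[d1,-d2],o2-o1,rcond=None)[0];p,q=o1+k[0]*d1,o2+k[1]*d2
    return (p+q)/2,np.linalg.norm(p-q)
P=[]
for a,b in zip([(220.2,149.7),(252.9,151.6),(285.3,153.1)],[(307.5,186.6),(273.6,189.1),(240.9,191.6)]):
    p,e=tri(a,b);P.append(p);print("toggle",p.round(4),e.round(4))
P=np.array(P)
rl=onplane(t,[(200,144.9),(308,150.3)],[0,0,1],.1155);print("rail",rl.round(4).tolist())
d=rl[0]-rl[1];yaw_r=np.arctan2(-d[0],d[1]);d=P[0]-P[2];yaw_t=np.arctan2(-d[0],d[1]);print("yaw",yaw_r,yaw_t,np.linalg.norm(rl[0]-rl[1]))
# breakers
for yaw in(yaw_r,yaw_t):
    c,sn=np.cos(yaw),np.sin(yaw);X=np.array([c,sn,0]);Y=np.array([-sn,c,0]);n=-.5*X+np.array([0,0,.75**.5])
    U=.75**.5*X+np.array([0,0,.5])
    ref=rl.mean(0)
    for p in P: q=p-ref;print("out",(q@n).round(4),"up",(q@U).round(4),"along",(q@Y).round(4), "mid",(ref+Y*(q@Y)+n*.033).round(4))
E
```

```text
toggle [0.572  0.0899 0.1859] 0.0034
toggle [0.5693 0.0173 0.1857] 0.0025
toggle [ 0.5674 -0.0533  0.1862] 0.0041
rail [[0.6051, 0.1461, 0.1155], [0.5977, -0.1153, 0.1155]]
yaw -0.028186184310740277 -0.03166619828659377 0.2615544836593801
out 0.0767 up 0.0079 along 0.0737 mid [0.587  0.0895 0.1441]
out 0.0769 up 0.0073 along 0.001 mid [0.5849 0.0168 0.1441]
out 0.0772 up 0.0076 along -0.0696 mid [ 0.583  -0.0538  0.1441]
out 0.0769 up 0.0077 along 0.0736 mid [0.5873 0.0895 0.1441]
out 0.0769 up 0.0073 along 0.0008 mid [0.5849 0.0168 0.1441]
out 0.0771 up 0.0078 along -0.0698 mid [ 0.5827 -0.0538  0.1441]
```

The measurements agree: toggles about 77 mm out, spacing 71–73 mm, panel yaw about -0.03 rad. The moves offer only roll about the tool's x, but the panel needs a 30° tilt, so I'll check the tool axes and what tilting could come from.

```bash
cat >> h.py <<'E'
def lin(st,target):  # shift in tool axes, normalised
    M=R.from_rotvec(st["orientation"]).as_matrix()
    return (M.T@(np.array(target)-st["tool_pos"])/0.6).round(4)
YAW=-0.030;X=np.array([np.cos(YAW),np.sin(YAW),0]);Y=np.array([-np.sin(YAW),np.cos(YAW),0]);Z=np.array([0,0,1.])
N=-.5*X+.75**.5*Z;U=.75**.5*X+.5*Z
MID=[np.array(v) for v in([.587,.0895,.1441],[.5849,.0168,.1441],[.5828,-.0538,.1441])]
E
python3 - <<'E'
from plant import *
from h import *
s=read_state();print(R.from_rotvec(s["orientation"]).as_matrix().round(3))
print(lin(s,[.3,-.4,.45]),lin(s,[.62,-.019,.5]),lin(s,[.8,-.024,.5]))
E
```

```text
[[-0.     0.268 -0.963]
 [ 0.001 -0.963 -0.268]
 [-1.    -0.001 -0.   ]]
[-0.3866 -0.2234 -0.3026] [-0.4692 -0.692  -0.9868] [-0.4693 -0.6035 -1.2736]
```

Request:
apply_moves([
  {"jaw":-1,"linear":[-0.47,-0.69,-0.987],"roll":-1},
  {"jaw":-1,"linear":[-0.47,-0.69,-0.987],"roll":-1},
  {"jaw":-1,"linear":[-0.47,-0.69,-0.987],"roll":-1},
  {"jaw":-1,"linear":[-0.47,-0.69,-0.987],"roll":-1},
  {"jaw":-1,"linear":[-0.47,-0.69,-0.987],"roll":-1},
  {"jaw":-1,"linear":[-0.47,-0.69,-0.987],"roll":-1},
  {"jaw":-1,"linear":[-0.47,-0.69,-0.987],"roll":-1},
  {"jaw":-1,"linear":[-0.47,-0.69,-0.987],"roll":-1},
  {"jaw":-1,"linear":[-0.47,-0.69,-0.987],"roll":-1},
  {"jaw":-1,"linear":[-0.47,-0.69,-0.987],"roll":-1},
  {"jaw":-1,"linear":[-0.47,-0.69,-0.987],"roll":-1},
  {"jaw":-1,"linear":[-0.47,-0.69,-0.987],"roll":-1},
  {"jaw":-1,"linear":[-0.47,-0.69,-0.987],"roll":-1},
  {"jaw":-1,"linear":[-0.47,-0.69,-0.987],"roll":-1},
  {"jaw":-1,"linear":[-0.47,-0.69,-0.987],"roll":-1},
  {"jaw":-1,"linear":[-0.47,-0.69,-0.987],"roll":-1},
])

```text
t: 2.15
tool_pos: [0.6198, -0.0212, 0.5003]
orientation: [1.755, 0.737, -1.755]
force: [0.1, -0.4, 0.7]
opening: 0.0929
```

Request:
apply_moves([
  {"jaw":-1,"linear":[0,0,0],"roll":-1},
  {"jaw":-1,"linear":[0,0,0],"roll":-1},
  {"jaw":-1,"linear":[0,0,0],"roll":-1},
  {"jaw":-1,"linear":[0,0,0],"roll":-1},
])

```text
t: 2.65
tool_pos: [0.6193, -0.0221, 0.5004]
orientation: [1.395, 1.079, -1.395]
force: [-0.2, -0.0, -0.4]
opening: 0.0926
```

```bash
python3 - <<'E'
from plant import *
from h import *
s=read_state();print(s["t"],s["q"].round(3),s["tool_pos"]);print(R.from_rotvec(s["orientation"]).as_matrix().round(3))
E
```

```text
2.65 [-1.190e-01  2.740e-01  8.100e-01  1.000e-03  2.058e+00  1.370e-01] [ 0.61931762 -0.02205876  0.50041497]
[[-0.001  0.968 -0.253]
 [ 0.001 -0.253 -0.968]
 [-1.    -0.001 -0.001]]
```

Request:
apply_moves([
  {"jaw":-1,"linear":[0,0,0],"roll":-0.43},
  {"jaw":-1,"linear":[0,0.65,-0.149],"roll":-0.43},
  {"jaw":-1,"linear":[0,0.65,-0.149],"roll":-0.43},
  {"jaw":-1,"linear":[0,0.65,-0.149],"roll":-0.43},
  {"jaw":-1,"linear":[0,0.65,-0.149],"roll":-0.43},
  {"jaw":-1,"linear":[0,0.65,-0.149],"roll":-0.43},
  {"jaw":-1,"linear":[0,0.65,-0.149],"roll":-0.43},
  {"jaw":-1,"linear":[0,0.65,-0.149],"roll":-0.43},
  {"jaw":-1,"linear":[0,0.65,-0.149],"roll":-0.43},
])

```text
t: 3.78
tool_pos: [0.8175, -0.0277, 0.4114]
orientation: [1.258, 1.153, -1.191]
force: [-0.3, 0.1, 0.3]
opening: 0.0932
```

```bash
python3 - <<'E'
from plant import *
from h import *
s=read_state();print(s["t"],s["q"].round(3),s["tool_pos"]);print(R.from_rotvec(s["orientation"]).as_matrix().round(3))
E
```

```text
3.775 [-0.099  0.956  0.023  0.005  2.107 -0.064] [ 0.81750056 -0.02771786  0.4114026 ]
[[ 0.056  0.998 -0.031]
 [-0.001 -0.031 -1.   ]
 [-0.998  0.056 -0.001]]
```

Reaching past the limit makes the arm lean the tool outward (3.2° so far, in the panel's plane), and the next call keeps that lean. That is how I can tilt, so I'll push further.

Request:
apply_moves([
  {"jaw":-1,"linear":[-0.3,1,0],"roll":0},
  {"jaw":-1,"linear":[-0.3,1,0],"roll":0},
  {"jaw":-1,"linear":[-0.3,1,0],"roll":0},
  {"jaw":-1,"linear":[-0.3,1,0],"roll":0},
  {"jaw":-1,"linear":[-0.3,1,0],"roll":0},
  {"jaw":-1,"linear":[-0.3,1,0],"roll":0},
  {"jaw":-1,"linear":[-0.3,1,0],"roll":0},
  {"jaw":-1,"linear":[-0.3,1,0],"roll":0},
])

```text
t: 4.78
tool_pos: [0.8631, -0.0285, 0.3712]
orientation: [1.283, 1.109, -1.147]
force: [-0.0, -1.2, -0.4]
opening: 0.0932
```

```bash
cat > st.py <<'E'
from plant import *
from h import *
s=read_state();M=R.from_rotvec(s["orientation"]).as_matrix()
print(s["t"],s["q"].round(3),s["tool_pos"].round(4),"F",s["force"].round(1),"op",s["opening"].round(4));print(M.round(3).tolist())
a=M[:,0];print("tilt",np.degrees(np.arctan2(a@X,-a@Z)),"side",np.degrees(a@Y),"yside",np.degrees(M[:,1]@Y))
E
python3 st.py
```

```text
Traceback (most recent call last):
  File "st.py", line 4, in <module>
    print(s["t"],s["q"].round(3),s["tool_pos"].round(4),"F",s["force"].round(1),"op",s["opening"].round(4));print(M.round(3).tolist())
                                                                                     ^^^^^^^^^^^^^^^^^^
AttributeError: 'float' object has no attribute 'round'
```

```bash
sed -i 's/s\["opening"\].round(4)/round(s["opening"],4)/' st.py; python3 st.py
```

```text
4.775 [-0.096  1.008  0.023  0.009  1.996 -0.06 ] [ 0.8631 -0.0285  0.3712] F [-0.  -1.2 -0.4] op 0.0932
[[0.114, 0.993, -0.031], [-0.003, -0.031, -1.0], [-0.993, 0.114, -0.001]]
tilt 6.561627531754196 side 0.039067296219197564 yside -0.08179913227339349
```

Request:
apply_moves([
  {"jaw":-1,"linear":[-0.6,1,0],"roll":0},
  {"jaw":-1,"linear":[-0.6,1,0],"roll":0},
])

```text
t: 5.03
tool_pos: [0.8721, -0.0286, 0.3987]
orientation: [1.308, 1.064, -1.103]
force: [-0.4, -0.9, 1.1]
opening: 0.0932
```

Request:
apply_moves([
  {"jaw":-1,"linear":[-0.6,1,0],"roll":0},
  {"jaw":-1,"linear":[-0.6,1,0],"roll":0},
])

```text
t: 5.28
tool_pos: [0.8794, -0.0287, 0.4286]
orientation: [1.331, 1.018, -1.059]
force: [0.4, 0.0, -0.2]
opening: 0.0933
```

```bash
python3 st.py
```

```text
5.275 [-0.098  0.947  0.022  0.017  1.939 -0.058] [ 0.8794 -0.0287  0.4286] F [ 0.4  0.  -0.2] op 0.0933
[[0.231, 0.972, -0.031], [-0.007, -0.03, -1.0], [-0.973, 0.231, -0.0]]
tilt 13.379753493105202 side 0.006454157978412195 yside -0.07520549423094969
```

Two-row calls each add about 3.4°. I'll do four more, then trim.

Request:
apply_moves([
  {"jaw":-1,"linear":[-0.5,1,0],"roll":0},
  {"jaw":-1,"linear":[-0.5,1,0],"roll":0},
])

```text
t: 5.52
tool_pos: [0.8895, -0.029, 0.4531]
orientation: [1.353, 0.973, -1.014]
force: [0.4, -0.3, 0.4]
opening: 0.0926
```

Request:
apply_moves([
  {"jaw":-1,"linear":[-0.5,1,0],"roll":0},
  {"jaw":-1,"linear":[-0.5,1,0],"roll":0},
])

```text
t: 5.78
tool_pos: [0.8966, -0.0291, 0.4816]
orientation: [1.374, 0.927, -0.97]
force: [-0.6, 0.2, 0.4]
opening: 0.0928
```

Request:
apply_moves([
  {"jaw":-1,"linear":[-0.5,1,0],"roll":0},
  {"jaw":-1,"linear":[-0.5,1,0],"roll":0},
])

```text
t: 6.02
tool_pos: [0.9007, -0.0291, 0.5139]
orientation: [1.394, 0.882, -0.925]
force: [-0.2, -0.1, -0.2]
opening: 0.0929
```

Request:
apply_moves([
  {"jaw":-1,"linear":[-0.5,1,0],"roll":0},
  {"jaw":-1,"linear":[-0.5,1,0],"roll":0},
])

```text
t: 6.28
tool_pos: [0.902, -0.0291, 0.5487]
orientation: [1.412, 0.836, -0.88]
force: [-0.0, -0.4, 0.3]
opening: 0.0929
```

```bash
python3 st.py
```

```text
6.275 [-0.102  0.83   0.023  0.033  1.819 -0.055] [ 0.902  -0.0291  0.5487] F [-0.  -0.4  0.3] op 0.0929
[[0.453, 0.891, -0.031], [-0.014, -0.028, -1.0], [-0.891, 0.453, 0.0]]
tilt 26.96725423976553 side -0.043280571474267865 yside -0.06288608434576577
```

Request:
apply_moves([
  {"jaw":-1,"linear":[-0.08,0.165,0],"roll":0},
  {"jaw":-1,"linear":[-0.08,0.165,0],"roll":0},
])

```text
t: 6.52
tool_pos: [0.9046, -0.029, 0.5819]
orientation: [1.43, 0.789, -0.833]
force: [-1.1, -0.3, 0.7]
opening: 0.0928
```

```bash
python3 st.py
```

```text
6.525 [-0.104  0.799  0.023  0.037  1.789 -0.055] [ 0.9046 -0.029   0.5819] F [-1.1 -0.3  0.7] op 0.0928
[[0.507, 0.861, -0.031], [-0.016, -0.027, -1.0], [-0.862, 0.507, 0.0]]
tilt 30.468563193954033 side -0.057796162633484714 yside -0.05679754939922098
```

```bash
python3 - <<'E'
from plant import *
from h import *
s=read_state();print(lin(s,MID[1]+N*.2),MID[1]+N*.2)
E
```

```text
[ 0.0243 -0.8282 -0.0596] [0.484945   0.01979955 0.31730508]
```

Request:
apply_moves([
  {"jaw":-1,"linear":[0.024,-0.828,-0.06],"roll":0},
  {"jaw":-1,"linear":[0.024,-0.828,-0.06],"roll":0},
  {"jaw":-1,"linear":[0.024,-0.828,-0.06],"roll":0},
  {"jaw":-1,"linear":[0.024,-0.828,-0.06],"roll":0},
  {"jaw":-1,"linear":[0.024,-0.828,-0.06],"roll":0},
  {"jaw":-1,"linear":[0.024,-0.828,-0.06],"roll":0},
  {"jaw":-1,"linear":[0.024,-0.828,-0.06],"roll":0},
  {"jaw":-1,"linear":[0.024,-0.828,-0.06],"roll":0},
  {"jaw":-1,"linear":[0.024,-0.828,-0.06],"roll":0},
  {"jaw":-1,"linear":[0.024,-0.828,-0.06],"roll":0},
  {"jaw":-1,"linear":[0.024,-0.828,-0.06],"roll":0},
  {"jaw":-1,"linear":[0.024,-0.828,-0.06],"roll":0},
])

```text
t: 8.02
tool_pos: [0.4858, 0.02, 0.3194]
orientation: [1.431, 0.786, -0.831]
force: [0.4, 0.2, 0.4]
opening: 0.0929
```

```bash
python3 st.py; python3 - <<'E'
from plant import *
from h import *
s=read_state();c=read_camera("wrist");wristcam(c,s);np.save("w1.npy",c,allow_pickle=True);cv2.imwrite("pics/w1.png",c["pixels"])
E
```

```text
8.025 [-0.086 -0.792  2.132  0.029  1.267 -0.056] [0.4858 0.02   0.3194] F [0.4 0.2 0.4] op 0.0929
[[0.51, 0.86, -0.031], [-0.016, -0.027, -1.0], [-0.86, 0.51, 0.001]]
tilt 30.663901742695273 side -0.06480097760252874 yside -0.050772536800385834
```

View pics/w1.png

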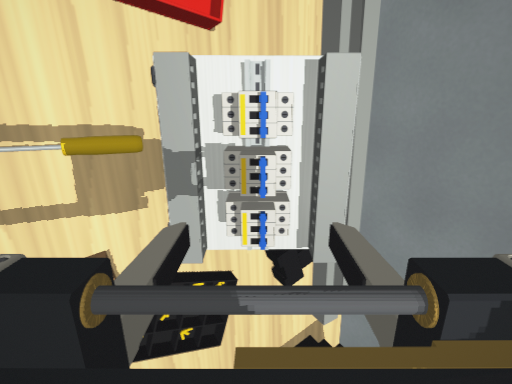

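The wrist picture looks squarely along the panel normal. The breakers from left to right sit at rows ~115, ~175 and ~220, with shoulders at columns ~222–294 and blue toggles at column ~263; nothing intrudes. Next I'll cross-check against the earlier estimate.

```bash
python3 - <<'E'
from h import *
c=np.load("w1.npy",allow_pickle=True).item();im=c["pixels"];h=cv2.cvtColor(im,cv2.COLOR_BGR2HSV)
rl=np.array([.6014,.0154,.1155])
def on(uv,out):
    P=onplane(c,uv,N,N@rl+out)-rl;return np.c_[P@U,P@Y].round(4)
b=blobs((abs(h[...,0].astype(int)-112)<12)&(h[...,1]>120)&(h[...,2]>60));print(b)
for q in b[:3]: 
    x,y,w,hh,_=q[1]; print("blue up,along",on([q[0]],.077),"ends along",on([(q[0][0],y-.5),(q[0][0],y+hh-.5)],.079)[:,1])
yb=blobs((abs(h[...,0].astype(int)-25)<8)&(h[...,1]>120)&(h[...,2]>60)&(np.arange(512)>225)&(np.arange(512)<255));print(yb)
for r in(100,114,130,170,184,213,228):print(r,im[r,214:302,1].tolist())
print("edges (222|294 @42):",on([(222,115),(294.5,115)],.042))
E
```

```text
[([262.9, 114.2], [259, 92, 9, 46, 310]), ([262.4, 176.9], [259, 157, 8, 41, 251]), ([262.3, 229.9], [259, 212, 8, 38, 228])]
blue up,along [[0.0079 0.0737]] ends along [0.0979 0.0478]
blue up,along [[0.0076 0.0004]] ends along [ 0.0257 -0.0252]
blue up,along [[ 0.0077 -0.0698]] ends along [-0.0437 -0.097 ]
[([242.3, 113.4], [240, 95, 5, 40, 176]), ([243.2, 174.7], [241, 158, 5, 36, 165]), ([244.4, 228.3], [242, 213, 5, 32, 131]), ([244.6, 357.7], [234, 347, 21, 22, 437])]
100 [162, 163, 160, 161, 162, 161, 161, 160, 212, 228, 228, 228, 203, 130, 79, 76, 77, 67, 58, 86, 132, 148, 148, 140, 181, 221, 226, 224, 224, 224, 225, 229, 230, 231, 215, 134, 46, 48, 47, 47, 47, 42, 33, 31, 34, 91, 100, 107, 115, 115, 114, 115, 115, 87, 170, 225, 234, 233, 234, 234, 234, 220, 222, 220, 228, 234, 234, 182, 97, 82, 82, 81, 82, 90, 181, 228, 235, 235, 233, 221, 234, 240, 240, 241, 241, 240, 241, 240]
114 [161, 164, 163, 160, 160, 161, 161, 153, 187, 222, 228, 228, 222, 160, 72, 53, 47, 40, 36, 58, 117, 143, 147, 147, 166, 215, 225, 223, 224, 224, 224, 228, 230, 229, 222, 150, 53, 47, 47, 46, 46, 4
[... 1743 characters left out ...]
, 69, 64, 62, 65, 66, 64, 96, 109, 182, 221, 226, 226, 226, 226, 226, 224, 196, 184, 190, 189, 191, 191, 191, 190, 191, 191, 191, 190, 191, 188, 177, 223, 237, 238, 239, 238, 236, 238, 233, 196, 160, 160, 161]
228 [236, 236, 234, 233, 234, 234, 234, 234, 234, 234, 235, 235, 219, 218, 224, 224, 223, 214, 174, 121, 90, 93, 129, 144, 143, 144, 137, 195, 219, 219, 219, 219, 220, 223, 224, 223, 158, 54, 39, 37, 40, 39, 38, 33, 30, 45, 79, 101, 106, 106, 103, 77, 57, 183, 222, 225, 225, 225, 225, 190, 203, 219, 222, 225, 225, 195, 133, 102, 104, 147, 211, 225, 225, 221, 221, 227, 234, 236, 237, 237, 235, 236, 236, 230, 190, 157, 158, 159]
edges (222|294 @42): [[-0.0426  0.0719]
 [ 0.0487  0.0718]]
```

```bash
python3 - <<'E'
import cv2
im=cv2.imread("pics/w1.png")[80:260,200:320];cv2.imwrite("pics/w1c.png",cv2.resize(im,None,fx=3.3,fy=3.3,interpolation=cv2.INTER_CUBIC))
E
```

```text
(no output)
```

View pics/w1c.png

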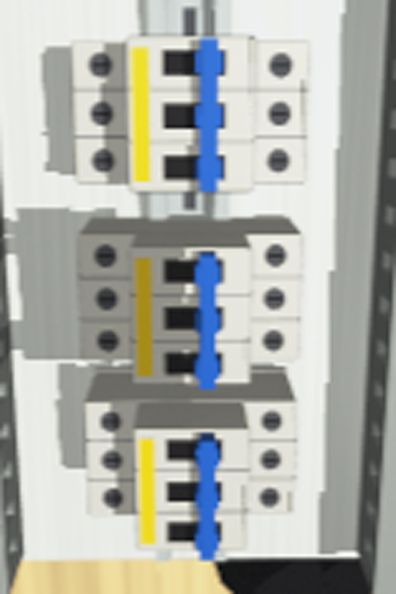

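The crop and the numbers agree within 1 mm along the rail (73.7 / 0.4 / -69.8). Shoulder and nose edges put the breaker middles about 2.4 mm up-slope of my rail estimate, so I'll use that. First the hover over breaker 1.

```bash
cat >> h.py <<'E'
MID=[m+.0024*U for m in MID]
def rel(s,i):
    d=s["tool_pos"]-MID[i];return "brk%d up %.4f along %.4f out %.4f"%(i+1,d@U,d@Y,d@N)
E
python3 - <<'E'
from plant import *
from h import *
s=read_state();print(rel(s,1),lin(s,MID[0]+N*.075))
E
```

```text
brk2 up -0.0000 along 0.0001 out 0.2016 [ 0.2108 -0.0027 -0.1213]
```

Request:
apply_moves([
  {"jaw":-1,"linear":[0.211,-0.0027,-0.121],"roll":0},
  {"jaw":-1,"linear":[0.211,-0.0027,-0.121],"roll":0},
  {"jaw":-1,"linear":[0.211,-0.0027,-0.121],"roll":0},
  {"jaw":-1,"linear":[0.211,-0.0027,-0.121],"roll":0},
  {"jaw":-1,"linear":[0.211,-0.0027,-0.121],"roll":0},
  {"jaw":-1,"linear":[0.211,-0.0027,-0.121],"roll":0},
])

```text
t: 8.82
tool_pos: [0.5526, 0.0899, 0.2124]
orientation: [1.433, 0.783, -0.829]
force: [-0.1, 0.5, 0.2]
opening: 0.0932
```

```bash
python3 st.py; python3 - <<'E'
from plant import *
from h import *
s=read_state();print(rel(s,0),lin(s,MID[0]+N*.0135))
E
```

```text
8.825 [ 0.123 -0.505  2.154 -0.097  0.962  0.19 ] [0.5526 0.0899 0.2124] F [-0.1  0.5  0.2] op 0.0932
[[0.512, 0.858, -0.032], [-0.017, -0.028, -0.999], [-0.859, 0.512, 0.0]]
tilt 30.829000811652936 side -0.07727048414737389 yside -0.11097855487203162
brk1 up 0.0020 along -0.0007 out 0.0763 [ 0.1047 -0.0048 -0.0013]
```

Request:
apply_moves([
  {"jaw":-1,"linear":[0.05,-0.0048,-0.0013],"roll":0},
  {"jaw":-1,"linear":[0.085,-0.0048,-0.0013],"roll":0},
  {"jaw":-1,"linear":[0.1045,-0.0048,-0.0013],"roll":0},
  {"jaw":-1,"linear":[0.1045,-0.0048,-0.0013],"roll":0},
  {"jaw":-1,"linear":[0.1045,-0.0048,-0.0013],"roll":0},
])

```text
t: 9.45
tool_pos: [0.5827, 0.0896, 0.1584]
orientation: [1.434, 0.782, -0.828]
force: [-0.4, 0.1, -0.2]
opening: 0.0929
```

```bash
python3 st.py; python3 - <<'E'
from plant import *
from h import *
s=read_state();print(rel(s,0),lin(s,MID[0]+N*.0135))
E
```

```text
9.45 [ 0.114 -0.357  2.15  -0.103  0.817  0.196] [0.5827 0.0896 0.1584] F [-0.4  0.1 -0.2] op 0.0929
[[0.513, 0.857, -0.033], [-0.017, -0.028, -0.999], [-0.858, 0.514, -0.0]]
tilt 30.913451805395113 side -0.0723178301229974 yside -0.12513979192748118
brk1 up 0.0010 along -0.0000 out 0.0145 [ 0.0016 -0.0017 -0.    ]
```

Request:
apply_moves([
  {"jaw":-1,"linear":[0.001,-0.0017,0],"roll":0},
  {"jaw":1,"linear":[0.001,-0.0017,0],"roll":0},
  {"jaw":1,"linear":[0.001,-0.0017,0],"roll":0},
  {"jaw":1,"linear":[0.001,-0.0017,0],"roll":0},
  {"jaw":1,"linear":[0.001,-0.0017,0],"roll":0},
  {"jaw":1,"linear":[0.001,-0.0017,0],"roll":0},
  {"jaw":1,"linear":[0.001,-0.0017,0],"roll":0},
], force=8)

```text
t: 10.32
tool_pos: [0.582, 0.0896, 0.1572]
orientation: [1.433, 0.782, -0.829]
force: [-0.9, -0.1, 1.2]
opening: 0.0455
```

```bash
cat >> st.py <<'E'
f=s["force"];print("F out %.1f up %.1f along %.1f"%(f@N,f@U,f@Y))
for i in range(3):print(rel(s,i))
E
python3 st.py
```

```text
10.325 [ 0.114 -0.358  2.152 -0.103  0.816  0.197] [0.582  0.0896 0.1572] F [-0.9 -0.1  1.2] op 0.0455
[[0.513, 0.858, -0.033], [-0.017, -0.028, -0.999], [-0.858, 0.513, 0.0]]
tilt 30.884635088396298 side -0.07530375658553326 yside -0.12587695083126588
F out 1.5 up -0.2 along -0.1
brk1 up -0.0002 along -0.0000 out 0.0138
brk2 up -0.0003 along 0.0727 out 0.0139
brk3 up -0.0003 along 0.1433 out 0.0139
```

Gripped squarely: opening 45.5 mm on a 45 mm nose, side force about 0. Next I'll firm the grip and start the slow pull.

Request:
apply_moves([
  {"jaw":1,"linear":[0,0,0],"roll":0},
  {"jaw":1,"linear":[0,0,0],"roll":0},
  {"jaw":1,"linear":[-0.0006,0,0],"roll":0},
  {"jaw":1,"linear":[-0.0012,0,0],"roll":0},
  {"jaw":1,"linear":[-0.0018,0,0],"roll":0},
  {"jaw":1,"linear":[-0.0024,0,0],"roll":0},
], force=40)

```text
t: 11.08
tool_pos: [0.5813, 0.0896, 0.1578]
orientation: [1.433, 0.782, -0.829]
force: [7.9, 0.3, -8.9]
opening: 0.045
```

```bash
python3 st.py|tail -4
```

```text
F out -11.6 up 2.4 along 0.5
brk1 up -0.0004 along -0.0001 out 0.0147
brk2 up -0.0005 along 0.0727 out 0.0148
brk3 up -0.0005 along 0.1433 out 0.0148
```

Request:
apply_moves([
  {"jaw":1,"linear":[-0.0009,0,0],"roll":0},
  {"jaw":1,"linear":[-0.001,0,0],"roll":0},
  {"jaw":1,"linear":[-0.0011,0,0],"roll":0},
])

```text
t: 11.45
tool_pos: [0.5813, 0.0895, 0.1579]
orientation: [1.434, 0.782, -0.828]
force: [9.8, 1.4, -9.1]
opening: 0.0447
```

```bash
python3 st.py|tail -4|head -2
```

```text
F out -12.7 up 3.9 along 1.7
brk1 up -0.0005 along -0.0001 out 0.0149
```

Request:
apply_moves([
  {"jaw":1,"linear":[-0.0011,0.0003,0],"roll":0},
  {"jaw":1,"linear":[-0.0013,0.0003,0],"roll":0},
  {"jaw":1,"linear":[-0.0015,0.0003,0],"roll":0},
])

```text
t: 11.82
tool_pos: [0.5811, 0.0896, 0.1581]
orientation: [1.434, 0.782, -0.828]
force: [10.7, 0.2, -10.6]
opening: 0.0445
```

```bash
python3 st.py|tail -4|head -2
```

```text
F out -14.6 up 4.0 along 0.5
brk1 up -0.0005 along -0.0001 out 0.0151
```

Request:
apply_moves([
  {"jaw":1,"linear":[-0.0015,0.0003,0],"roll":0},
  {"jaw":1,"linear":[-0.0016,0.0003,0],"roll":0},
  {"jaw":1,"linear":[-0.0016,0.0003,0],"roll":0},
  {"jaw":1,"linear":[-0.0016,0.0003,0],"roll":0},
])

```text
t: 12.32
tool_pos: [0.581, 0.0895, 0.1583]
orientation: [1.434, 0.782, -0.828]
force: [11.6, 1.0, -11.0]
opening: 0.0447
```

```bash
python3 st.py|tail -4|head -2
```

```text
F out -15.3 up 4.6 along 1.4
brk1 up -0.0005 along -0.0002 out 0.0153
```

Request:
apply_moves([
  {"jaw":1,"linear":[-0.0016,0.0004,0],"roll":0},
  {"jaw":1,"linear":[-0.0018,0.0004,0],"roll":0},
  {"jaw":1,"linear":[-0.0019,0.0004,0],"roll":0},
  {"jaw":1,"linear":[-0.0019,0.0004,0],"roll":0},
  {"jaw":1,"linear":[-0.0019,0.0004,0],"roll":0},
  {"jaw":1,"linear":[-0.0019,0.0004,0],"roll":0},
])

```text
t: 13.08
tool_pos: [0.5808, 0.0895, 0.1586]
orientation: [1.434, 0.782, -0.827]
force: [13.4, 0.0, -11.1]
opening: 0.0446
```

```bash
python3 st.py|tail -4|head -2
```

```text
F out -16.3 up 6.0 along 0.5
brk1 up -0.0005 along -0.0002 out 0.0156
```

Breaker 1 held at over 15 N (16.3 N out) with only 1.8 mm of give, so it is sound. I'll ease back, then release.

Request:
apply_moves([
  {"jaw":1,"linear":[0,0.0005,0],"roll":0},
  {"jaw":1,"linear":[0.001,0.0005,0.0002],"roll":0},
  {"jaw":1,"linear":[0.002,0.0005,0.0002],"roll":0},
  {"jaw":1,"linear":[0.003,0.0005,0.0002],"roll":0},
  {"jaw":1,"linear":[0.003,0.0005,0.0002],"roll":0},
])

```text
t: 13.7
tool_pos: [0.5818, 0.0895, 0.1571]
orientation: [1.434, 0.782, -0.828]
force: [-1.8, 0.9, -0.1]
opening: 0.0448
```

```bash
python3 st.py|tail -5|head -3
```

```text
tilt 30.936774364544366 side -0.03833854925994437 yside -0.13849630981813954
F out 0.9 up -1.6 along 0.9
brk1 up -0.0004 along -0.0001 out 0.0139
```

Request:
apply_moves([
  {"jaw":-1,"linear":[0,0,0],"roll":0},
  {"jaw":-1,"linear":[0,0,0],"roll":0},
  {"jaw":-1,"linear":[0,0,0],"roll":0},
  {"jaw":-1,"linear":[0,0,0],"roll":0},
  {"jaw":-1,"linear":[0,0,0],"roll":0},
  {"jaw":-1,"linear":[-0.05,0,0],"roll":0},
  {"jaw":-1,"linear":[-0.1,0,0],"roll":0},
  {"jaw":-1,"linear":[-0.1,0,0.04],"roll":0},
  {"jaw":-1,"linear":[-0.1,0.0005,0.08],"roll":0},
  {"jaw":-1,"linear":[-0.1,0.0005,0.1213],"roll":0},
  {"jaw":-1,"linear":[-0.1,0.0005,0.1213],"roll":0},
  {"jaw":-1,"linear":[-0.07,0.0005,0.1213],"roll":0},
  {"jaw":-1,"linear":[-0.03,0.0005,0.1213],"roll":0},
  {"jaw":-1,"linear":[-0.005,0.0005,0.1213],"roll":0},
  {"jaw":-1,"linear":[0,0.0005,0.1213],"roll":0},
  {"jaw":-1,"linear":[0,0.0005,0.1213],"roll":0},
], force=10)

```text
t: 15.7
tool_pos: [0.5797, 0.0173, 0.1573]
orientation: [1.434, 0.783, -0.827]
force: [0.1, 0.0, -0.2]
opening: 0.093
```

```bash
python3 st.py;python3 - <<'E'
from plant import *
from h import *
s=read_state();print(lin(s,MID[1]+N*.0138))
c=read_camera("wrist");wristcam(c,s);np.save("w2.npy",c,allow_pickle=True)
im=c["pixels"];cv2.imwrite("pics/w2.png",im)
E
```

```text
15.7 [-0.073 -0.404  2.186  0.03   0.82  -0.055] [0.5797 0.0173 0.1573] F [ 0.1  0.  -0.2] op 0.093
[[0.514, 0.857, -0.032], [-0.016, -0.028, -0.999], [-0.858, 0.514, -0.001]]
tilt 30.924392879895763 side -0.018227690818250625 yside -0.12004210768625118
F out -0.2 up 0.0 along 0.0
brk1 up -0.0002 along -0.0724 out 0.0140
brk2 up -0.0003 along 0.0004 out 0.0141
brk3 up -0.0003 along 0.0710 out 0.0141
[0.0005 0.0005 0.0006]
```

View pics/w2.png

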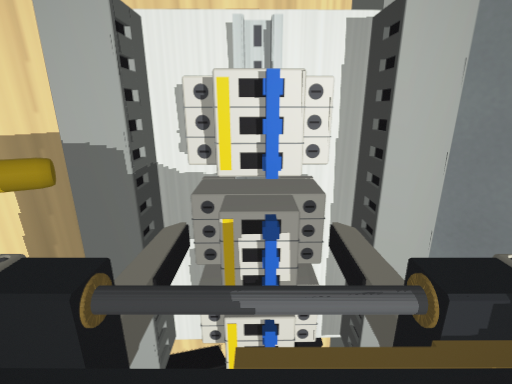

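The picture shows breaker 1 (rows 70–165) still seated on the rail and breaker 2 centred between the open fingers. I'll grip breaker 2.

Request:
apply_moves([
  {"jaw":1,"linear":[0.0004,0.0005,0.0005],"roll":0},
  {"jaw":1,"linear":[0.0004,0.0005,0.0005],"roll":0},
  {"jaw":1,"linear":[0.0004,0.0005,0.0005],"roll":0},
  {"jaw":1,"linear":[0.0004,0.0005,0.0005],"roll":0},
  {"jaw":1,"linear":[0.0004,0.0005,0.0005],"roll":0},
  {"jaw":1,"linear":[0.0004,0.0005,0.0005],"roll":0},
], force=8)

```text
t: 16.5
tool_pos: [0.5799, 0.0169, 0.1575]
orientation: [1.434, 0.782, -0.827]
force: [-3.6, -0.6, 2.3]
opening: 0.0456
```

Request:
apply_moves([
  {"jaw":1,"linear":[0,0,0],"roll":0},
  {"jaw":1,"linear":[0,0,0],"roll":0},
  {"jaw":1,"linear":[-0.0003,0,0],"roll":0},
  {"jaw":1,"linear":[-0.0006,0,0],"roll":0},
  {"jaw":1,"linear":[-0.0009,0,0],"roll":0},
  {"jaw":1,"linear":[-0.0012,0,0],"roll":0},
  {"jaw":1,"linear":[-0.0015,0,0],"roll":0},
  {"jaw":1,"linear":[-0.0018,0,0],"roll":0},
], force=40)

```text
t: 17.5
tool_pos: [0.5793, 0.0169, 0.1583]
orientation: [1.434, 0.783, -0.828]
force: [5.1, -0.1, -4.4]
opening: 0.0446
```

```bash
python3 st.py|tail -5
```

```text
tilt 30.90881601085654 side -0.024934705317509017 yside -0.12397686913391646
F out -6.4 up 2.3 along 0.0
brk1 up -0.0001 along -0.0728 out 0.0151
brk2 up -0.0002 along -0.0001 out 0.0151
brk3 up -0.0002 along 0.0705 out 0.0151
```

Request:
apply_moves([
  {"jaw":1,"linear":[-0.0006,0.0002,0],"roll":0},
  {"jaw":1,"linear":[-0.0009,0.0002,0],"roll":0},
  {"jaw":1,"linear":[-0.0012,0.0002,0],"roll":0},
  {"jaw":1,"linear":[-0.0015,0.0002,0],"roll":0},
])

```text
t: 18.0
tool_pos: [0.5789, 0.0169, 0.1592]
orientation: [1.434, 0.783, -0.828]
force: [3.9, 0.3, -4.5]
opening: 0.0451
```

```bash
python3 st.py|tail -5|sed -n '2p;4p'
```

```text
F out -5.8 up 1.1 along 0.4
brk2 up -0.0001 along -0.0001 out 0.0161
```

Request:
apply_moves([
  {"jaw":1,"linear":[-0.0006,0.0001,0],"roll":0},
  {"jaw":1,"linear":[-0.0009,0.0001,0],"roll":0},
  {"jaw":1,"linear":[-0.0012,0.0001,0],"roll":0},
  {"jaw":1,"linear":[-0.0015,0.0001,0],"roll":0},
  {"jaw":1,"linear":[-0.0018,0.0001,0],"roll":0},
  {"jaw":1,"linear":[-0.0021,0.0001,0],"roll":0},
  {"jaw":1,"linear":[-0.0024,0.0001,0],"roll":0},
])

```text
t: 18.88
tool_pos: [0.5782, 0.0169, 0.1604]
orientation: [1.434, 0.783, -0.828]
force: [4.0, 0.1, -4.7]
opening: 0.0449
```

```bash
python3 st.py|tail -5|sed -n '2p;4p'
```

```text
F out -6.1 up 1.2 along 0.2
brk2 up -0.0001 along -0.0001 out 0.0175
```

Request:
apply_moves([
  {"jaw":1,"linear":[-0.001,0.0001,0],"roll":0},
  {"jaw":1,"linear":[-0.0015,0.0001,0],"roll":0},
  {"jaw":1,"linear":[-0.002,0.0001,0],"roll":0},
  {"jaw":1,"linear":[-0.0025,0.0001,0],"roll":0},
  {"jaw":1,"linear":[-0.003,0.0001,0],"roll":0},
  {"jaw":1,"linear":[-0.004,0.0001,0],"roll":0},
  {"jaw":1,"linear":[-0.005,0.0001,0],"roll":0},
])

```text
t: 19.75
tool_pos: [0.5766, 0.017, 0.1631]
orientation: [1.434, 0.783, -0.828]
force: [0.3, -0.1, -2.0]
opening: 0.0448
```

```bash
python3 st.py|tail -5|sed -n '2p;4p'
```

```text
F out -1.9 up -0.8 along -0.1
brk2 up -0.0001 along -0.0001 out 0.0206
```

Breaker 2 came away: the pull never read over 6.4 N, and only the weight (about 2 N) is left. It goes in the bin. I'll lift it clear, then try to take the tilt back by pulling inward at the arm's inner limit.

Request:
apply_moves([
  {"jaw":1,"linear":[-0.04,0,0],"roll":0},
  {"jaw":1,"linear":[-0.1,0,0],"roll":0},
  {"jaw":1,"linear":[-0.18,0,0],"roll":0},
  {"jaw":1,"linear":[-0.43,-0.137,0],"roll":0},
  {"jaw":1,"linear":[-0.43,-0.137,0],"roll":0},
  {"jaw":1,"linear":[-0.43,-0.137,0],"roll":0},
  {"jaw":1,"linear":[-0.43,-0.137,0],"roll":0},
  {"jaw":1,"linear":[-0.43,-0.137,0],"roll":0},
])

```text
t: 20.75
tool_pos: [0.4286, 0.0325, 0.3558]
orientation: [1.411, 0.817, -0.877]
force: [0.6, -0.1, -3.5]
opening: 0.0449
```

```bash
python3 st.py|head -4
```

```text
20.75 [-0.036 -0.892  2.098 -0.008  1.452 -0.003] [0.4286 0.0325 0.3558] F [ 0.6 -0.1 -3.5] op 0.0449
[[0.465, 0.885, -0.037], [-0.025, -0.029, -0.999], [-0.885, 0.465, 0.009]]
tilt 27.723185903880612 side -0.6454085914408928 yside -0.11513878548586913
F out -3.3 up -1.2 along -0.1
```

Request:
apply_moves([
  {"jaw":1,"linear":[-0.04,-0.08,0],"roll":0},
])

```text
t: 20.88
tool_pos: [0.4093, 0.0416, 0.3615]
orientation: [1.395, 0.841, -0.915]
force: [0.5, 0.4, -2.2]
opening: 0.0446
```

```bash
python3 st.py|head -3
```

```text
20.875 [ 0.013 -0.891  2.074 -0.04   1.517  0.045] [0.4093 0.0416 0.3615] F [ 0.5  0.4 -2.2] op 0.0446
[[0.428, 0.903, -0.043], [-0.034, -0.031, -0.999], [-0.903, 0.429, 0.018]]
tilt 25.390156365699664 side -1.2213377794659834 yside -0.22429130227762656
```

Request:
apply_moves([
  {"jaw":1,"linear":[-0.04,-0.08,0.06],"roll":0},
  {"jaw":1,"linear":[-0.04,-0.08,0.06],"roll":0},
])

```text
t: 21.12
tool_pos: [0.3931, 0.0112, 0.3752]
orientation: [1.379, 0.867, -0.952]
force: [-0.4, -0.6, -2.0]
opening: 0.0449
```

```bash
python3 st.py|head -3
```

```text
21.125 [-1.030e-01 -8.920e-01  2.037e+00  1.000e-03  1.594e+00 -6.100e-02] [0.3931 0.0112 0.3752] F [-0.4 -0.6 -2. ] op 0.0449
[[0.39, 0.92, -0.046], [-0.039, -0.034, -0.999], [-0.92, 0.391, 0.023]]
tilt 23.008464621685537 side -1.59074180031486 yside -0.35285154215993386
```

Request:
apply_moves([
  {"jaw":1,"linear":[-0.07,-0.18,0.02],"roll":0},
  {"jaw":1,"linear":[-0.07,-0.18,0.02],"roll":0},
])

```text
t: 21.38
tool_pos: [0.3617, 0.0147, 0.3969]
orientation: [1.355, 0.903, -1.002]
force: [0.7, -0.0, -2.6]
opening: 0.045
```

Request:
apply_moves([
  {"jaw":1,"linear":[-0.06,-0.18,0.02],"roll":0},
  {"jaw":1,"linear":[-0.06,-0.18,0.02],"roll":0},
])

```text
t: 21.62
tool_pos: [0.3262, 0.0212, 0.4238]
orientation: [1.33, 0.936, -1.051]
force: [-0.2, -0.6, -2.8]
opening: 0.0445
```

```bash
python3 st.py|head -3
```

```text
21.625 [-0.04  -0.892  1.916 -0.046  1.828 -0.01 ] [0.3262 0.0212 0.4238] F [-0.2 -0.6 -2.8] op 0.0445
[[0.283, 0.957, -0.055], [-0.056, -0.04, -0.998], [-0.957, 0.286, 0.042]]
tilt 16.57380174868958 side -2.729975573326675 yside -0.6575279387284947
```

Request:
apply_moves([
  {"jaw":1,"linear":[0.05,-0.19,0.04],"roll":0},
  {"jaw":1,"linear":[0.05,-0.19,0.04],"roll":0},
])

```text
t: 21.88
tool_pos: [0.3116, 0.0166, 0.4024]
orientation: [1.301, 0.972, -1.103]
force: [-0.1, -1.1, -2.1]
opening: 0.045
```

Request:
apply_moves([
  {"jaw":1,"linear":[0.05,-0.19,0.02],"roll":0},
  {"jaw":1,"linear":[0.05,-0.19,0.02],"roll":0},
])

```text
t: 22.12
tool_pos: [0.2927, 0.025, 0.384]
orientation: [1.27, 1.005, -1.156]
force: [0.6, -0.2, -1.8]
opening: 0.0444
```

Request:
apply_moves([
  {"jaw":1,"linear":[0.05,-0.19,0.02],"roll":0},
  {"jaw":1,"linear":[0.05,-0.19,0.02],"roll":0},
])

```text
t: 22.38
tool_pos: [0.2706, 0.0391, 0.3698]
orientation: [1.236, 1.031, -1.207]
force: [-0.4, -0.2, -3.5]
opening: 0.0446
```

```bash
python3 st.py|head -3
```

```text
22.375 [ 0.1   -0.892  1.997 -0.111  1.932  0.113] [0.2706 0.0391 0.3698] F [-0.4 -0.2 -3.5] op 0.0446
[[0.111, 0.992, -0.063], [-0.093, -0.052, -0.994], [-0.989, 0.116, 0.087]]
tilt 6.566055593138253 side -5.151867465667455 yside -1.2901490265321907
```

Request:
apply_moves([
  {"jaw":1,"linear":[0.03,-0.19,0.08],"roll":0},
  {"jaw":1,"linear":[0.03,-0.19,0.08],"roll":0},
])

```text
t: 22.62
tool_pos: [0.2498, 0.025, 0.3762]
orientation: [1.202, 1.059, -1.256]
force: [0.4, -1.1, -2.0]
opening: 0.0444
```

Request:
apply_moves([
  {"jaw":1,"linear":[0.03,-0.15,0.08],"roll":0},
  {"jaw":1,"linear":[0.03,-0.15,0.08],"roll":0},
])

```text
t: 22.88
tool_pos: [0.2315, -0.0037, 0.3861]
orientation: [1.174, 1.089, -1.302]
force: [1.0, 0.3, -2.7]
opening: 0.0446
```

```bash
python3 st.py|head -3; python3 - <<'E'
from plant import *
from h import *
s=read_state();print(lin(s,[.508,.299,.25]),lin(s,[.42,.2,.3]))
E
```

```text
22.875 [-0.053 -0.892  1.963 -0.128  2.058 -0.05 ] [ 0.2315 -0.0037  0.3861] F [ 1.   0.3 -2.7] op 0.0446
[[0.003, 0.998, -0.063], [-0.114, -0.063, -0.992], [-0.994, 0.011, 0.113]]
tilt 0.3907661868010586 side -6.495021474201808 yside -1.869149228741967
[ 0.1696  0.4259 -0.5551] [ 0.1051  0.2908 -0.3727]
```

Tilt is now 0.4°, with 6.5° of side lean, which is level enough to set down gently. To the hover over the bin, turned to match the bin.

Request:
apply_moves([
  {"jaw":1,"linear":[0.08,0.14,-0.18],"roll":0},
  {"jaw":1,"linear":[0.252,0.425,-0.565],"roll":0.19},
  {"jaw":1,"linear":[0.252,0.425,-0.565],"roll":0.19},
  {"jaw":1,"linear":[0.252,0.425,-0.565],"roll":0.19},
  {"jaw":1,"linear":[0.252,0.425,-0.565],"roll":0.19},
  {"jaw":1,"linear":[0.252,0.425,-0.565],"roll":0.19},
  {"jaw":1,"linear":[0.252,0.425,-0.565],"roll":0.19},
  {"jaw":1,"linear":[0.252,0.425,-0.565],"roll":0.19},
  {"jaw":1,"linear":[0.252,0.425,-0.565],"roll":0.19},
  {"jaw":1,"linear":[0.252,0.425,-0.565],"roll":0.19},
  {"jaw":1,"linear":[0.252,0.425,-0.565],"roll":0.19},
])

```text
t: 24.25
tool_pos: [0.5083, 0.2989, 0.2024]
orientation: [1.25, 1.033, -1.367]
force: [0.1, -0.1, -2.3]
opening: 0.0449
```

```bash
python3 st.py|head -4; python3 - <<'E'
from plant import *
from h import *
s=read_state();print(lin(s,[.508,.301,.075]),lin(s,[.508,.301,.0625]))
c=read_camera("top");im=c["pixels"][110:250,70:230];cv2.imwrite("pics/t2.png",cv2.resize(im,None,fx=3.7,fy=3.7))
E
```

```text
24.25 [ 0.509  0.166  1.482 -0.101  1.542  0.678] [0.5083 0.2989 0.2024] F [ 0.1 -0.1 -2.3] op 0.0449
[[0.006, 0.987, -0.163], [-0.112, -0.161, -0.981], [-0.994, 0.024, 0.109]]
tilt 0.5549080087306466 side -6.402359011914197 yside -7.549047200460691
F out -2.0 up -1.1 along -0.1
[ 0.2107 -0.0062 -0.0265] [ 0.2314 -0.0067 -0.0288]
```

View pics/t2.png

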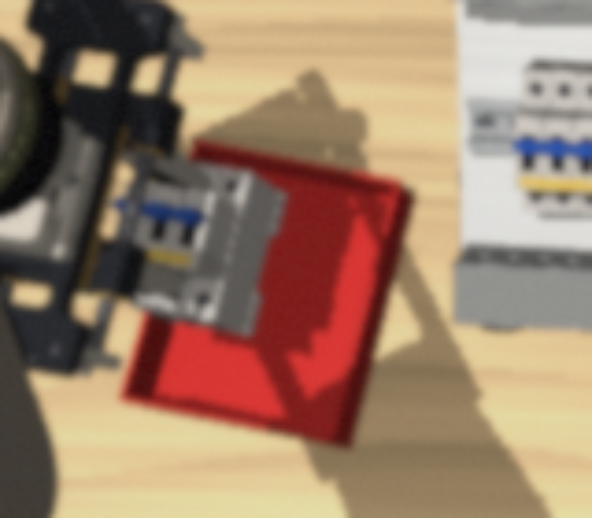

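The picture shows breaker 2 held between the fingers at about (205,250), lined up with the bin and shifted up-left by parallax. I'll lower it, slowly at the end.

Request:
apply_moves([
  {"jaw":1,"linear":[0.08,-0.002,-0.01],"roll":0},
  {"jaw":1,"linear":[0.15,-0.004,-0.02],"roll":0},
  {"jaw":1,"linear":[0.195,-0.006,-0.0265],"roll":0},
  {"jaw":1,"linear":[0.211,-0.006,-0.0265],"roll":0},
  {"jaw":1,"linear":[0.217,-0.006,-0.027],"roll":0},
  {"jaw":1,"linear":[0.222,-0.006,-0.0275],"roll":0},
  {"jaw":1,"linear":[0.224,-0.006,-0.0275],"roll":0},
  {"jaw":1,"linear":[0.226,-0.006,-0.0275],"roll":0},
])

```text
t: 25.3
tool_pos: [0.5087, 0.3008, 0.0663]
orientation: [1.251, 1.033, -1.366]
force: [0.7, 0.2, -3.5]
opening: 0.0446
```

```bash
python3 st.py|head -1
```

```text
25.3 [ 0.512  0.282  1.607 -0.105  1.303  0.705] [0.5087 0.3008 0.0663] F [ 0.7  0.2 -3.5] op 0.0446
```

Request:
apply_moves([
  {"jaw":1,"linear":[0.002,0,0],"roll":0},
  {"jaw":1,"linear":[0.0035,0,0],"roll":0},
  {"jaw":1,"linear":[0.005,0,0],"roll":0},
  {"jaw":1,"linear":[0.006,0,0],"roll":0},
])

```text
t: 25.8
tool_pos: [0.5089, 0.3005, 0.0634]
orientation: [1.251, 1.033, -1.366]
force: [-2.2, -0.7, 6.5]
opening: 0.0445
```

```bash
python3 st.py|head -1
```

```text
25.8 [ 0.511  0.285  1.609 -0.105  1.298  0.705] [0.5089 0.3005 0.0634] F [-2.2 -0.7  6.5] op 0.0445
```

Contact came right at the predicted height. I'll ease the grip, let it settle, open, and rise.

Request:
apply_moves([
  {"jaw":1,"linear":[0.001,0,0],"roll":0},
  {"jaw":1,"linear":[0.001,0,0],"roll":0},
  {"jaw":0.02,"linear":[0.001,0,0],"roll":0},
  {"jaw":-0.1,"linear":[0.001,0,0],"roll":0},
  {"jaw":-0.3,"linear":[0,0,0],"roll":0},
  {"jaw":-0.4,"linear":[0,0,0],"roll":0},
  {"jaw":-0.4,"linear":[-0.03,0,0],"roll":0},
  {"jaw":-0.4,"linear":[-0.1,0,0],"roll":0},
  {"jaw":-0.4,"linear":[-0.2,0,0],"roll":0},
  {"jaw":-1,"linear":[-0.3,0,0],"roll":0},
  {"jaw":-1,"linear":[-0.5,0,0],"roll":0},
  {"jaw":-1,"linear":[-0.5,0,0],"roll":0},
], force=4)

```text
t: 27.3
tool_pos: [0.5063, 0.3342, 0.3658]
orientation: [1.254, 1.033, -1.363]
force: [0.9, -0.1, -0.5]
opening: 0.09
```

```bash
python3 st.py|head -3; python3 - <<'E'
from plant import *
from h import *
s=read_state()
print(lin(s,[.62,.1,.5]),"fwd",lin(s,s["tool_pos"]+.6*np.array([1,0,0])))
c=read_camera("top");im=c["pixels"][110:250,70:330];cv2.imwrite("pics/t3.png",cv2.resize(im,None,fx=3,fy=3))
E
```

```text
27.3 [ 0.56   0.196  1.155 -0.102  1.84   0.699] [0.5063 0.3342 0.3658] F [ 0.9 -0.1 -0.5] op 0.09
[[0.01, 0.987, -0.163], [-0.11, -0.161, -0.981], [-0.994, 0.027, 0.107]]
tilt 0.7518363045382734 side -6.264553707208171 yside -7.535238998872615
[-0.1777  0.256   0.3757] fwd [ 0.0098  0.9865 -0.1632]
```

View pics/t3.png

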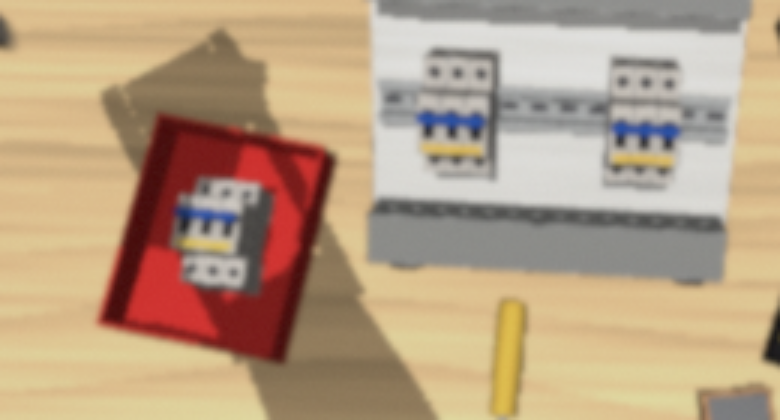

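Breaker 2 lies flat in the middle of the bin at about (215,235), and breakers 1 and 3 are on the rail. Next I'll re-tilt by reaching outward at about +0.19 rad azimuth, which also cancels the side lean.

Request:
apply_moves([
  {"jaw":-1,"linear":[-0.18,0.866,0.116],"roll":-0.25},
  {"jaw":-1,"linear":[-0.18,0.866,0.116],"roll":-0.25},
  {"jaw":-1,"linear":[-0.18,0.866,0.116],"roll":-0.25},
  {"jaw":-1,"linear":[-0.18,0.866,0.116],"roll":-0.25},
  {"jaw":-1,"linear":[-0.18,0.866,0.116],"roll":-0.25},
  {"jaw":-1,"linear":[-0.18,0.866,0.116],"roll":-0.25},
  {"jaw":-1,"linear":[-0.18,0.866,0.116],"roll":-0.25},
  {"jaw":-1,"linear":[-0.18,0.866,0.116],"roll":-0.25},
])

```text
t: 28.35
tool_pos: [0.7918, 0.1923, 0.4121]
orientation: [1.198, 1.075, -1.219]
force: [-1.4, 1.3, 0.2]
opening: 0.0933
```

```bash
cat > pull.py <<'E'
import sys
from plant import *
from h import *
s=read_state();a=float(sys.argv[1]);p=float(sys.argv[2]) if len(sys.argv)>2 else .55
d=np.array([np.cos(a),np.sin(a),p*.9])
print(lin(s,s["tool_pos"]+.5*d))
E
python3 st.py|head -3; python3 pull.py .19
```

```text
28.35 [ 0.224  0.958  0.022 -0.123  2.108  0.189] [0.7918 0.1923 0.4121] F [-1.4  1.3  0.2] op 0.0933
[[0.071, 0.997, -0.034], [-0.091, -0.027, -0.995], [-0.993, 0.074, 0.089]]
tilt 4.268437024174821 side -5.115127187311606 yside 0.14661710698452265
[-0.3657  0.8421 -0.1476]
```

Request:
apply_moves([
  {"jaw":-1,"linear":[-0.37,0.84,-0.15],"roll":0},
  {"jaw":-1,"linear":[-0.37,0.84,-0.15],"roll":0},
])

```text
t: 28.6
tool_pos: [0.814, 0.1898, 0.4164]
orientation: [1.232, 1.044, -1.168]
force: [-0.8, -0.6, 0.9]
opening: 0.0928
```

Request:
apply_moves([
  {"jaw":-1,"linear":[-0.37,0.84,-0.15],"roll":0},
  {"jaw":-1,"linear":[-0.37,0.84,-0.15],"roll":0},
])

```text
t: 28.85
tool_pos: [0.8338, 0.1879, 0.4247]
orientation: [1.263, 1.014, -1.118]
force: [-0.4, -0.1, -0.4]
opening: 0.0928
```

Request:
apply_moves([
  {"jaw":-1,"linear":[-0.37,0.84,-0.15],"roll":0},
  {"jaw":-1,"linear":[-0.37,0.84,-0.15],"roll":0},
])

```text
t: 29.1
tool_pos: [0.8507, 0.1861, 0.438]
orientation: [1.293, 0.983, -1.067]
force: [-1.2, -0.4, 0.5]
opening: 0.0928
```

```bash
python3 st.py|head -3; python3 pull.py .19
```

```text
29.1 [ 0.2    0.937  0.022 -0.107  1.952  0.169] [0.8507 0.1861 0.438 ] F [-1.2 -0.4  0.5] op 0.0928
[[0.24, 0.97, -0.027], [-0.053, -0.015, -0.998], [-0.969, 0.241, 0.048]]
tilt 13.981202422478068 side -2.614987313189523 yside 0.8193424994910047
[-0.2119  0.8912 -0.1596]
```

Request:
apply_moves([
  {"jaw":-1,"linear":[-0.4,0.9,-0.08],"roll":0},
  {"jaw":-1,"linear":[-0.4,0.9,-0.08],"roll":0},
])

```text
t: 29.35
tool_pos: [0.8661, 0.1756, 0.4581]
orientation: [1.321, 0.949, -1.016]
force: [-0.3, -0.4, 0.3]
opening: 0.0928
```

Request:
apply_moves([
  {"jaw":-1,"linear":[-0.4,0.9,-0.08],"roll":0},
  {"jaw":-1,"linear":[-0.4,0.9,-0.08],"roll":0},
])

```text
t: 29.6
tool_pos: [0.8782, 0.1668, 0.4827]
orientation: [1.349, 0.915, -0.965]
force: [-0.4, -1.2, -0.6]
opening: 0.0927
```

Request:
apply_moves([
  {"jaw":-1,"linear":[-0.4,0.9,-0.08],"roll":0},
  {"jaw":-1,"linear":[-0.4,0.9,-0.08],"roll":0},
])

```text
t: 29.85
tool_pos: [0.8872, 0.1593, 0.511]
orientation: [1.375, 0.879, -0.914]
force: [-0.5, -0.8, 1.0]
opening: 0.0933
```

```bash
python3 st.py|head -3; python3 pull.py .15
```

```text
29.85 [ 0.155  0.869  0.023 -0.085  1.839  0.129] [0.8872 0.1593 0.511 ] F [-0.5 -0.8  1. ] op 0.0933
[[0.405, 0.914, -0.016], [-0.019, -0.009, -1.0], [-0.914, 0.405, 0.014]]
tilt 23.920894981993165 side -0.41416067788730476 yside 1.0375167142044566
[-0.0457  0.9193 -0.1322]
```

Request:
apply_moves([
  {"jaw":-1,"linear":[-0.45,0.9,0.1],"roll":0.03},
  {"jaw":-1,"linear":[-0.45,0.9,0.1],"roll":0.03},
])

```text
t: 30.1
tool_pos: [0.8915, 0.1322, 0.5485]
orientation: [1.413, 0.836, -0.873]
force: [-0.3, 0.8, -0.6]
opening: 0.0925
```

Request:
apply_moves([
  {"jaw":-1,"linear":[-0.065,0.14,0.03],"roll":0.03},
  {"jaw":-1,"linear":[-0.065,0.14,0.03],"roll":0.03},
])

```text
t: 30.35
tool_pos: [0.8982, 0.104, 0.5819]
orientation: [1.45, 0.79, -0.832]
force: [-0.4, 0.1, 0.3]
opening: 0.0931
```

```bash
python3 st.py|head -3; python3 - <<'E'
from plant import *
from h import *
s=read_state();print(lin(s,MID[2]+N*.22),lin(s,MID[2]+N*.075),MID[2]+N*.075)
E
```

```text
30.35 [ 0.077  0.8    0.023 -0.046  1.787  0.099] [0.8982 0.104  0.5819] F [-0.4  0.1  0.3] op 0.0931
[[0.509, 0.86, -0.039], [-0.005, -0.042, -0.999], [-0.861, 0.509, -0.017]]
tilt 30.597633608402457 side 0.5610523587450865 yside -0.9291349209387154
[-0.0047 -0.8044  0.2917] [ 0.237  -0.8069  0.2941] [ 0.5473944  -0.05273751  0.21025191]
```

Request:
apply_moves([
  {"jaw":-1,"linear":[0.12,-0.805,0.293],"roll":-0.031},
  {"jaw":-1,"linear":[0.12,-0.805,0.293],"roll":-0.031},
  {"jaw":-1,"linear":[0.12,-0.805,0.293],"roll":-0.031},
  {"jaw":-1,"linear":[0.12,-0.805,0.293],"roll":-0.031},
  {"jaw":-1,"linear":[0.12,-0.805,0.293],"roll":-0.031},
  {"jaw":-1,"linear":[0.12,-0.805,0.293],"roll":-0.031},
  {"jaw":-1,"linear":[0.12,-0.805,0.293],"roll":-0.031},
  {"jaw":-1,"linear":[0.12,-0.805,0.293],"roll":-0.031},
  {"jaw":-1,"linear":[0.12,-0.805,0.293],"roll":-0.031},
  {"jaw":-1,"linear":[0.237,-0.807,0.294],"roll":-0.031},
  {"jaw":-1,"linear":[0.237,-0.807,0.294],"roll":-0.031},
  {"jaw":-1,"linear":[0.237,-0.807,0.294],"roll":-0.031},
  {"jaw":-1,"linear":[0.237,-0.807,0.294],"roll":-0.031},
])

```text
t: 31.98
tool_pos: [0.5487, -0.053, 0.2132]
orientation: [1.437, 0.792, -0.822]
force: [0.3, -0.1, 0.1]
opening: 0.0928
```

```bash
python3 st.py; python3 - <<'E'
from plant import *
from h import *
s=read_state();print(lin(s,MID[2]+N*.0138))
c=read_camera("wrist");wristcam(c,s)
h=cv2.cvtColor(c["pixels"],cv2.COLOR_BGR2HSV);rl=np.array([.6014,.0154,.1155])
for q in blobs((abs(h[...,0].astype(int)-112)<12)&(h[...,1]>120)&(h[...,2]>60),60):
    P=onplane(c,[q[0]],N,N@rl+.077)-rl;print("blue",q[0],(P@U).round(4),(P@Y).round(4))
E
```

```text
31.975 [-0.285 -0.551  2.183  0.165  0.995 -0.31 ] [ 0.5487 -0.053   0.2132] F [ 0.3 -0.1  0.1] op 0.0928
[[0.512, 0.859, -0.025], [-0.006, -0.026, -1.0], [-0.859, 0.512, -0.008]]
tilt 30.797041491312836 side 0.5236272321475403 yside -0.01057525468752034
F out -0.0 up 0.3 along -0.1
brk1 up 0.0027 along -0.1435 out 0.0768
brk2 up 0.0026 along -0.0708 out 0.0769
brk3 up 0.0026 along -0.0002 out 0.0769
[ 0.1051 -0.0058  0.0007]
blue [262.9, 22.9] [0.0077] [0.0627]
blue [262.2, 215.0] [0.0077] [-0.0694]
```

Request:
apply_moves([
  {"jaw":-1,"linear":[0.05,-0.0058,0.0007],"roll":0},
  {"jaw":-1,"linear":[0.085,-0.0058,0.0007],"roll":0},
  {"jaw":-1,"linear":[0.1045,-0.0058,0.0007],"roll":0},
  {"jaw":-1,"linear":[0.1045,-0.0058,0.0007],"roll":0},
  {"jaw":-1,"linear":[0.1045,-0.0058,0.0007],"roll":0},
])

```text
t: 32.65
tool_pos: [0.5791, -0.0536, 0.16]
orientation: [1.436, 0.79, -0.819]
force: [0.5, 0.5, 0.8]
opening: 0.0928
```

```bash
python3 st.py|tail -6; python3 - <<'E'
from plant import *
from h import *
s=read_state();print(lin(s,MID[2]+N*.0138))
E
```

```text
[[0.514, 0.857, -0.025], [-0.006, -0.025, -1.0], [-0.857, 0.514, -0.007]]
tilt 30.961742110929222 side 0.5135045647378413 yside 0.052458267105559384
F out 0.4 up 0.8 along 0.6
brk1 up 0.0024 along -0.1433 out 0.0156
brk2 up 0.0024 along -0.0705 out 0.0156
brk3 up 0.0023 along 0.0001 out 0.0156
[ 0.003  -0.004   0.0002]
```

Request:
apply_moves([
  {"jaw":-1,"linear":[0.0026,-0.0044,0.0002],"roll":0},
  {"jaw":-1,"linear":[0.0026,-0.0044,0.0002],"roll":0},
  {"jaw":-1,"linear":[0.0026,-0.0044,0.0002],"roll":0},
], force=8)

```text
t: 33.02
tool_pos: [0.5776, -0.0537, 0.1576]
orientation: [1.436, 0.79, -0.819]
force: [0.1, -0.5, -0.4]
opening: 0.0931
```

```bash
python3 st.py|tail -1; python3 - <<'E'
from plant import *
from h import *
s=read_state();print(lin(s,MID[2]+N*.0138))
E
```

```text
brk3 up -0.0001 along -0.0001 out 0.0143
[ 0.0008  0.0002 -0.0001]
```

Aligned to 0.1 mm. I'll close gently, then firm up and start the pull.

Request:
apply_moves([
  {"jaw":1,"linear":[0.0004,0,0],"roll":0},
  {"jaw":1,"linear":[0.0004,0,0],"roll":0},
  {"jaw":1,"linear":[0.0004,0,0],"roll":0},
  {"jaw":1,"linear":[0.0004,0,0],"roll":0},
  {"jaw":1,"linear":[0.0004,0,0],"roll":0},
  {"jaw":1,"linear":[0.0004,0,0],"roll":0},
], force=8)

```text
t: 33.78
tool_pos: [0.5775, -0.0537, 0.1572]
orientation: [1.436, 0.79, -0.819]
force: [-2.5, -0.2, 1.1]
opening: 0.0456
```

Request:
apply_moves([
  {"jaw":1,"linear":[0,0,0],"roll":0},
  {"jaw":1,"linear":[0,0,0],"roll":0},
  {"jaw":1,"linear":[-0.0003,0,0],"roll":0},
  {"jaw":1,"linear":[-0.0006,0,0],"roll":0},
  {"jaw":1,"linear":[-0.0009,0,0],"roll":0},
  {"jaw":1,"linear":[-0.0012,0,0],"roll":0},
  {"jaw":1,"linear":[-0.0015,0,0],"roll":0},
  {"jaw":1,"linear":[-0.0018,0,0],"roll":0},
], force=40)

```text
t: 34.78
tool_pos: [0.577, -0.0537, 0.1577]
orientation: [1.436, 0.79, -0.82]
force: [7.9, -0.1, -7.5]
opening: 0.0451
```

```bash
python3 st.py|tail -4|sed -n '1p;4p'
```

```text
F out -10.4 up 3.1 along 0.2
brk3 up -0.0006 along -0.0000 out 0.0147
```

Request:
apply_moves([
  {"jaw":1,"linear":[-0.0009,0.0002,0],"roll":0},
  {"jaw":1,"linear":[-0.0011,0.0002,0],"roll":0},
  {"jaw":1,"linear":[-0.0013,0.0002,0],"roll":0},
])

```text
t: 35.15
tool_pos: [0.5767, -0.0536, 0.158]
orientation: [1.437, 0.79, -0.82]
force: [9.3, -0.3, -8.0]
opening: 0.0447
```

Request:
apply_moves([
  {"jaw":1,"linear":[-0.0011,0.0003,0],"roll":0},
  {"jaw":1,"linear":[-0.0013,0.0003,0],"roll":0},
  {"jaw":1,"linear":[-0.0014,0.0003,0],"roll":0},
])

```text
t: 35.52
tool_pos: [0.5766, -0.0537, 0.1583]
orientation: [1.437, 0.79, -0.82]
force: [10.0, -0.2, -10.0]
opening: 0.0449
```

```bash
python3 st.py|tail -4|sed -n '1p;4p'
```

```text
F out -13.6 up 3.6 along 0.1
brk3 up -0.0007 along -0.0000 out 0.0154
```

Request:
apply_moves([
  {"jaw":1,"linear":[-0.0013,0.0004,0],"roll":0},
  {"jaw":1,"linear":[-0.0015,0.0004,0],"roll":0},
  {"jaw":1,"linear":[-0.0017,0.0004,0],"roll":0},
  {"jaw":1,"linear":[-0.0018,0.0004,0],"roll":0},
])

```text
t: 36.02
tool_pos: [0.5763, -0.0536, 0.1586]
orientation: [1.437, 0.79, -0.82]
force: [13.3, -1.0, -11.7]
opening: 0.045
```

```bash
python3 st.py|tail -4|sed -n '1p;4p'
```

```text
F out -16.8 up 5.7 along -0.6
brk3 up -0.0007 along -0.0000 out 0.0158
```

Request:
apply_moves([
  {"jaw":1,"linear":[-0.0013,0.0003,0],"roll":0},
  {"jaw":1,"linear":[-0.0013,0.0003,0],"roll":0},
  {"jaw":1,"linear":[-0.0013,0.0003,0],"roll":0},
  {"jaw":1,"linear":[-0.0013,0.0003,0],"roll":0},
  {"jaw":1,"linear":[-0.0013,0.0003,0],"roll":0},
  {"jaw":1,"linear":[-0.0013,0.0003,0],"roll":0},
])

```text
t: 36.78
tool_pos: [0.5762, -0.0536, 0.1588]
orientation: [1.437, 0.789, -0.82]
force: [12.5, -0.8, -11.2]
opening: 0.045
```

```bash
python3 st.py|tail -4|sed -n '1p;4p'
```

```text
F out -16.0 up 5.2 along -0.4
brk3 up -0.0007 along -0.0000 out 0.0160
```

Breaker 3 holds 16–17 N with 1.9 mm of give, so it is sound. I'll ease back.

Request:
apply_moves([
  {"jaw":1,"linear":[0,0.0005,0],"roll":0},
  {"jaw":1,"linear":[0.001,0.0006,0],"roll":0},
  {"jaw":1,"linear":[0.002,0.0007,0],"roll":0},
  {"jaw":1,"linear":[0.0031,0.0008,0],"roll":0},
  {"jaw":1,"linear":[0.0031,0.0008,0],"roll":0},
])

```text
t: 37.4
tool_pos: [0.5774, -0.0537, 0.1572]
orientation: [1.437, 0.79, -0.82]
force: [1.0, -0.5, -3.9]
opening: 0.0447
```

```bash
python3 st.py|tail -4|sed -n '1p;4p'
```

```text
F out -3.9 up -1.1 along -0.5
brk3 up -0.0005 along -0.0001 out 0.0141
```

Request:
apply_moves([
  {"jaw":1,"linear":[0.0005,0.0003,0],"roll":0},
  {"jaw":1,"linear":[0.0007,0.0003,0],"roll":0},
  {"jaw":-1,"linear":[0.0005,0.0003,0],"roll":0},
  {"jaw":-1,"linear":[0.0005,0.0003,0],"roll":0},
  {"jaw":-1,"linear":[0,0,0],"roll":0},
  {"jaw":-1,"linear":[0,0,0],"roll":0},
  {"jaw":-1,"linear":[0,0,0],"roll":0},
  {"jaw":-1,"linear":[-0.05,0,0],"roll":0},
  {"jaw":-1,"linear":[-0.12,0,0],"roll":0},
  {"jaw":-1,"linear":[-0.25,0,0.0],"roll":0},
  {"jaw":-1,"linear":[-0.25,0,0.3],"roll":0},
  {"jaw":-1,"linear":[-0.25,0,0.3],"roll":0},
  {"jaw":-1,"linear":[-0.25,0,0.3],"roll":0},
  {"jaw":-1,"linear":[-0.25,0,0.3],"roll":0},
], force=8)

```text
t: 39.15
tool_pos: [0.4946, -0.2366, 0.2842]
orientation: [1.44, 0.787, -0.825]
force: [0.1, -0.9, 0.8]
opening: 0.0928
```

```bash
python3 st.py|head -2; python3 - <<'E'
from plant import *
from h import *
a=np.load("top0.npy",allow_pickle=True).item()["pixels"];c=read_camera("top")["pixels"];s=read_camera("scene")["pixels"]
h=cv2.cvtColor(c,cv2.COLOR_BGR2HSV)
print(blobs((abs(h[...,0].astype(int)-112)<12)&(h[...,1]>120)&(h[...,2]>60)))
cv2.imwrite("pics/end.png",np.vstack([cv2.resize(c[70:260,90:420],(660,380)),cv2.resize(s[150:260,90:430],(660,213))]))
E
```

```text
39.15 [-0.794 -0.506  2.025  0.39   1.243 -0.816] [ 0.4946 -0.2366  0.2842] F [ 0.1 -0.9  0.8] op 0.0928
[[0.514, 0.857, -0.032], [-0.01, -0.031, -0.999], [-0.858, 0.514, -0.008]]
[([220.1, 149.8], [210, 148, 21, 5, 62]), ([285.2, 153.2], [275, 151, 21, 6, 62]), ([138.5, 181.5], [130, 180, 18, 4, 36])]
```

View pics/end.png

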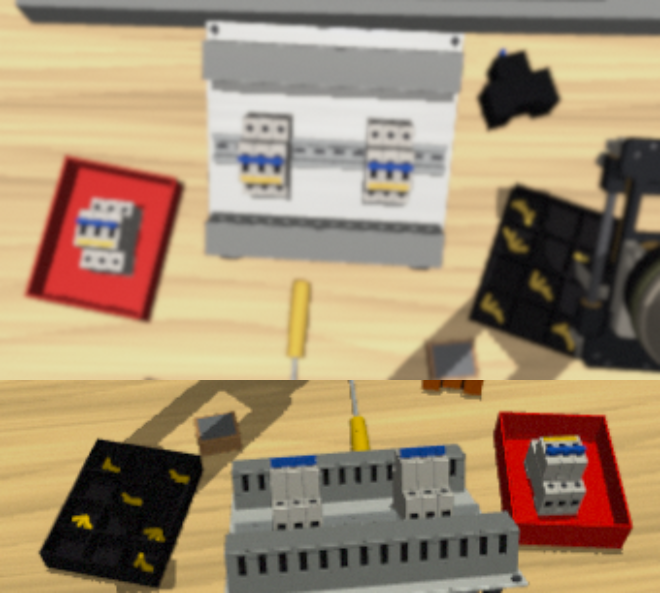

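Breakers 1 and 3 are back within 0.1 px of where they started: (220.1,149.8) against (220.2,149.7), and (285.2,153.2) against (285.3,153.1). Breaker 2 lies flat in the bin, the rest looks undisturbed, and the arm is clear and open. Handing in.

```bash
python3 -c "
from plant import *
print(close_job())"
```

```text
the job is handed in; nothing more can be done
None
```

I tug-tested all three breakers from left to right and handed the job in at about 39 s of the 72 s allowed.

| Breaker | Outward pull | Movement | Result |
|---|---|---|---|
| 1 | rose to about 16 N, held | 1.8 mm | sound; eased back and let go |
| 2 | highest reading 6.4 N | came away within about 6 mm | broken clip; set down in the red bin and let go |
| 3 | rose to about 16–17 N, held | 1.9 mm | sound; eased back and let go |

- **Force limit:** the highest total force I read was about 17.7 N, under the 20 N limit. I only had readings at the end of each move.
- **Final pictures:** the toggles of breakers 1 and 3 are within 0.1 px of where they started. Breaker 2 lies flat in the bin, the other objects in view look undisturbed, and the arm is clear of everything.
- **Joint range:** the moves allow no direct tilting, so I tilted the tool by reaching past the arm's limits. While I tilted it back to set breaker 2 down, joint 2 read -0.892 against its stated limit of -0.89.
- **Sideways force:** the strong pulls also carried 4–6 N along the slope, probably because the tool stood about 0.9° off the panel's normal.
- **Set-down angle:** breaker 2 touched the bin floor leaning about 6°, then settled flat when released.

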